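# Dispense two tubes and bring them to the cooling plate

## Robot

A 6-joint arm with a two-finger parallel gripper is mounted at the origin on a cart in front of the work surface, level with it; the furniture and walls round the work are solid. World frame = base frame: x ahead of the robot, y to its left, z up, the work surface at z = 0. Lengths are in mm, angles in rad, forces in N, time in s.
With the tool pointing down it reaches from about 300 to 775 mm from the base axis. Payload 14.6 kg.
Tool frame: the origin (TCP) lies between the finger pads; the fingertips stand 25 mm ahead of it and the grasp point (between the pads) lies 6 mm ahead of it; z points along the fingers, x is the direction in which the jaws open and shut, and the axes are right-handed (so a half turn about z gives the same grasp; the last joint's range is limited). The gripper opens to 94 mm and grips with 3 to 60 N. Pads are 16 mm wide; open, the fingers measure 119 mm over their backs; the gripper's body (75 mm by 177 mm) begins 78 mm behind the grasp point.
Start: joints at [1.074, 0.3, 1.521, -0, 1.321, -0.067], TCP at [229.175, 499.968, 230.446] pointing down, gripper open.
Joint ranges: [-3.03, 3.03], [-0.79, 2.21], [0.23, 2.52], [-1.04, 4.18], [0, 3.07], [-2.55, 2.55]. Speed limits (rad/s): [2.22, 2.22, 2.57, 3.14, 3.14, 3.14].

## Interface

Orientations are given as [roll, pitch, yaw] about the fixed x, y, z axes, in that order (R = Rz(yaw) Ry(pitch) Rx(roll)).
In Python, from cell import manip gives the robot as it stands.
- The arm moves only by the tool apply_moves, never from a script. Its argument "series" is a list of rows, each a list of 3 entries, a list of its own where there are three numbers: the shift along the world's x, y, z in cm, then the turn, a rotation vector about the world's x, y, z in rad, then the opening in per cent of the stroke, from 0 (shut) to 100 (fully open). A call has exactly 10 rows; each row is the pose to reach, as a shift and turn from the pose commanded when the call began; what a row does not reach only later rows make up. A row lasts 1/8 s, in which the tool goes at most 62.5 mm and 10.7 degrees, less where a joint would pass 70% of its speed; a pose out of reach is approached as far as the arm can. A call with a gripper value outside its range is refused whole. The fingers move at their own pace and stop on an object; "grip_force" is the grip in N (left out, the last holds). Time passes only in rows, so rows that repeat a pose let the fingers close, or fill a call up. It gives the time, the measured TCP pose, the force and the opening at its end, in the units of the state.
- manip.read_state(): the state, without advancing time (a new reading comes with each control period).
- manip.camera(name): name is "scene" or "side" or "wrist"; returns (picture, depth): 400x640x3 uint8, red, green, blue; 400x640 float32, mm along the optical axis (not along the pixel's ray), 0 where there is no reading.
- manip.camera_info(name): a dict with "intrinsics" (3x3 intrinsics, pixels), "dist" ([k1, k2, p1, p2, k3] as OpenCV has them; the pictures are not rectified), "extrinsics" (4x4, takes a point from world to camera coordinates); the wrist camera has in their place "hand_eye" (4x4, takes a point from camera to tool coordinates, whose origin is the TCP and whose axes are the tool frame's). Camera axes: x right, y down, z forward; pixel columns grow to the right and rows downward; lengths in mm; the calibration is good to about 2 mm. A picture is of the moment at which its call begins: read the wrist's pose just before it. camera_info takes no time and is no camera call.
- manip.sign_off(): hands the job in, once; it reports no verdict.
The state is a dict: "clock": time; "joints": joint angles; "qd": joint speeds; "effort": joint torques, N m; "eef_pos": TCP position; "eef_rot": TCP orientation; "wrist_force": force on the tool from outside, world axes, zero at the start; "moment": the same for the moment, N m; "finger_gap": finger opening in mm.
Only numpy, scipy, OpenCV 4.12 (cv2) and the standard library are available. Lean on these libraries where they do the work, as an engineer would, in place of code of your own. Each camera call takes 0.05 s, during which the arm holds its last target.

## Task

Turn the tube dispenser's crank slowly forward (top of the drum towards the red pull tab) so that one tube and then, a moment later, a second one drops into the tray below, and stop so that the third tube stays in the drum. Then draw the tray out by its pull tab until it is clear of the dispenser, let go of it, take it again by its red centre post, carry it level to the aluminium cooling plate and set it down gently, centred and square on the plate with both tubes still lying in it. Leave the dropper bottle, the masking tape and the marker where they are.

Things in the scene. Friction and masses are not known exactly. Their poses are not given: they have to be found in the camera images.
- dispenser: tube dispenser, fixed; white side plates at y -83..-77 and 77..83 mm, x -77..53 mm, 140 mm high; clear guard with red edge across the front at x -81..-74 mm, from 80 to 150 mm height, the tray's mouth below it, 129 mm wide above 26 mm. Origin on the bench under the drum axis, z up; front (tray comes out) = own -x; drum axis along y, 125 mm up; drum rim up to 172 mm; crank at the +y end
- drum (a joint): angle of drum and crank, rad, -0.06 to 0.06 at the start; grows as the drum's top moves to the front (-x); cannot go below -0.08; stays where left (friction 0.08 N m, no spring). Six open pockets, 1.05 rad apart. Tubes roll out of the front: the first at about 0.8 to 1.0, the second at 1.85 to 2.05, the third at 2.9 to 3.1; each falls behind the guard into the tray within about 0.4 s
- crank_pin (a point): middle of the crank's black round handle pin: 14 mm thick, 52 mm long, parallel to dispenser y; the pin's middle is at dispenser y 127 mm, the crank arm 25 mm from it on the plate's side. Circles the axis at 55 mm radius: at drum angle q it is at -55 sin(q-0.96) mm in dispenser x and 55 cos(q-0.96) mm above the axis. Fixed to the crank, so it must turn within a light grip
- drum_axis (a point): fixed point on the drum axis in the plane of the crank pin's middle (dispenser x 0, y 127 mm, z 125 mm)
- tray: loose steel tray, 116 (x) by 146 (y) mm, walls 20 mm high, floor 4 mm, 0.24 to 0.39 kg; origin at the centre of its underside; starts under the drum at dispenser x about -33 mm, axes parallel to the dispenser's; a 20 mm high divider along y at x = 0; tubes fall into the -x half. It is clear of the dispenser once its origin is over 140 mm in front (-x) of the dispenser's: draw it about 120 mm
- pull_tab (a point): where to grip the tray's red pull tab, which projects from the tray's -x wall: an upright block 34 mm (x) by 14 mm (y), its top 50 mm above the tray's underside; this point lies at tray x -112 mm, y 0, z 34 mm. Grip it across its 14 mm (along tray y)
- tray_post (a point): where to grip the tray's red centre post, 16 by 16 mm, its top 70 mm above the tray's underside; this point lies at tray x 0, y 0, z 58 mm. While the tray is in the dispenser the post is under the drum and cannot be reached
- tube_1: capped conical sample tube (blue cap), 126 mm long, body 18 mm and cap 22 mm in diameter, about 20 g; the first to drop. Origin at its pointed end, own z along its length towards the cap; lies along the drum axis with the cap at the dispenser's -y
- tube_2: same kind of tube, the second to drop (next pocket behind the first)
- tube_3: same kind of tube, the third one, which must stay in the drum
- cool_plate: fixed aluminium cooling plate lying on the bench near the microscope, 130 mm (x) by 160 mm (y), its top 12 mm above the bench; origin at the centre of its underside. The tray goes centred on it with its long side along the plate's long side (tab to either side). A fixed microscope 0.35 m high stands between it and the dispenser, at about world x 0.65, y -0.12 (about 0.2 m square): carry the tray round its robot side
- bottle: brown dropper bottle, 33 mm wide, 79 mm high, standing; bystander; origin under its centre
- masking_tape: roll of masking tape lying flat, 98 mm across, 25 mm high; bystander; origin under its centre
- marker: marker lying down, 139 mm long along its x, 17 mm thick; bystander; origin under its centre

How it is judged (in metres and radians):
On the way, in this order (a step that is already met when the one before it is completed fails the run):
1. the first tube lies in the tray while the second is still in the drum (x of tube_1 in the frame of tray between -0.056 and 0.056 m and y of tube_1 in the frame of tray between 0.04 and 0.075 m and z of tube_1 in the frame of tray between 0 and 0.04 m and angle between the z axis of tube_1 and the y axis of tray, either way round below 0.25 rad and height (world z) of each of tube_2, tube_3 above 0.07 m), for 0.4 s.
2. the second tube lies in the tray too, the third still in the drum (x of tube_1 in the frame of tray between -0.056 and 0.056 m and y of tube_1 in the frame of tray between 0.04 and 0.075 m and z of tube_1 in the frame of tray between 0 and 0.04 m and angle between the z axis of each of tube_1, tube_2 and the y axis of tray, either way round below 0.25 rad and x of tube_2 in the frame of tray between -0.056 and 0.056 m and y of tube_2 in the frame of tray between 0.04 and 0.075 m and z of tube_2 in the frame of tray between 0 and 0.04 m and height (world z) of tube_3 above 0.07 m), for 0.3 s.
3. the tray stands on the bench, drawn clear of the dispenser and let go (x of tray in the frame of dispenser below -0.138 m and height (world z) of tray below 0.006 m and contact force between the fingers and tray below 0.2 N and linear speed of tray below 0.02 m/s and x of tube_1 in the frame of tray between -0.056 and 0.056 m and y of tube_1 in the frame of tray between 0.04 and 0.075 m and z of tube_1 in the frame of tray between 0 and 0.04 m and angle between the z axis of each of tube_1, tube_2 and the y axis of tray, either way round below 0.25 rad and x of tube_2 in the frame of tray between -0.056 and 0.056 m and y of tube_2 in the frame of tray between 0.04 and 0.075 m and z of tube_2 in the frame of tray between 0 and 0.04 m), for 0.2 s.
4. the tray is lifted off the bench, held at its centre post (height (world z) of tray above 0.02 m and distance between the grasp point and tray_post below 0.035 m and contact force between the fingers and tray above 1 N), for 0.2 s.
At the end, for the whole second after the job is handed in: the tray rests flat on the cooling plate, its centre within 25 mm of the plate's centre and its sides within 0.2 rad of the plate's, with the first and second tube lying in it along its length; the third tube is still in the drum; nothing is held (all of step 2 and horizontal distance between tray and cool_plate below 0.025 m and height (world z) of tray between 0.008 and 0.016 m and angle between tray's own z axis and vertical below 0.06 rad and angle between the x axis of tray and the x axis of cool_plate, either way round below 0.2 rad and linear speed of tray below 0.02 m/s); the robot touches nothing.
It fails at once if the third tube leaves the drum (height (world z) of tube_3 below 0.07 m).
It fails at once if the tray is tipped by more than 0.35 rad (angle between tray's own z axis and vertical above 0.35 rad).
It fails at once if the tray is set down hard on the plate (more than 60 N) (contact force between tray and cool_plate above 60 N).
It fails at once if a bystander is moved by more than 30 mm (distance of any of bottle, masking_tape, marker from where it was at the start of the episode above 0.03 m).
It also fails if it takes over 69 s, if anything falls off the work surface, if the arm or the gripper's body presses on something with over 40 N, if the wrist force passes 120 N, or if a joint passes its speed limit or range.

## Working session

There is one attempt and no reset: what is moved stays moved. The work goes in short steps, Python scripts to look and compute and a tool call to move; the robot and the scene stay as the last step left them, time stands still between calls to the robot, and variables do not carry over. Pictures are saved under pics/ and viewed, and the job is handed in when it is done.

Besides the shell and the picture viewer there is one more tool, called after "Call:" by a JSON object that holds its "api" and its "payload", one argument or row to a line. apply_moves: Moves the arm, as the interface text tells. Its arguments: {"type":"object","properties":{"series":{"type":"array","items":{"type":"array"}},"grip_force":{"type":"number"}},"required":["series"]}

```bash
ls; mkdir -p pics; python3 - <<'E'
from cell import manip
import cv2,numpy as np
print(manip.read_state())
for n in ["scene","side","wrist"]:
    p,d=manip.camera(n)
    cv2.imwrite(f"pics/{n}0.png",p[:,:,::-1]); np.savez(f"{n}0.npz",p=p,d=d)
    print(n,manip.camera_info(n))
E
```

```text
pics
{'clock': 0.0, 'joints': array([ 1.07442553e+00,  3.00453361e-01,  1.52161740e+00,  1.16534052e-05,
        1.32069289e+00, -6.66198453e-02]), 'qd': array([-0.00136546,  0.00114064,  0.00158557,  0.00014074, -0.00044205,
       -0.00048477]), 'effort': array([-7.22091572e-04, -5.31816244e+01, -3.52737486e+01,  7.07612699e-02,
        2.44102604e-02, -1.26536997e-04]), 'eef_pos': array([229.04667108, 499.76609958, 229.88068068]), 'eef_rot': array([-3.14150344e+00,  1.16765161e-03,  1.14104254e+00]), 'wrist_force': array([ 0.8319463 , -0.57669968,  0.98009097]), 'moment': array([0.0015192 , 0.00693244, 0.01832013]), 'finger_gap': 93.65026447812059}
scene {'intrinsics': array([[409.43527244,   0.        , 313.49634119],
       [  0.        , 409.43527244, 192.87864744],
       [  0.        ,   0.        ,   1.        ]]), 'dist': array([-0.09430324,  0.        ,  0.        ,  0.        ,  0.        ]), 'extrinsics': array([[-8.77581633e-01, -4.79401113e-01,  5.00498538e-03,
         3.18155177e+02],
       [-2.37992599e-01,  4.26554372e-01, -8.72588615e-01,
         2.62435978e+02]
[... 698 characters left out ...]
,
       [ 0.00000000e+00,  0.00000000e+00,  0.00000000e+00,
         1.00000000e+00]])}
wrist {'intrinsics': array([[326.29787714,   0.        , 322.67122857],
       [  0.        , 326.29787714, 207.36105705],
       [  0.        ,   0.        ,   1.        ]]), 'dist': array([-0.06864066,  0.        ,  0.        ,  0.        ,  0.        ]), 'hand_eye': array([[ 9.99999654e-01, -7.98196023e-04, -2.34513178e-04,
        -5.64319326e-01],
       [ 8.30608252e-04,  9.73822823e-01,  2.27306885e-01,
        -6.53868800e+01],
       [ 4.69388337e-05, -2.27307001e-01,  9.73823149e-01,
        -1.53958120e+02],
       [ 0.00000000e+00,  0.00000000e+00,  0.00000000e+00,
         1.00000000e+00]])}
```

View pics/scene0.png

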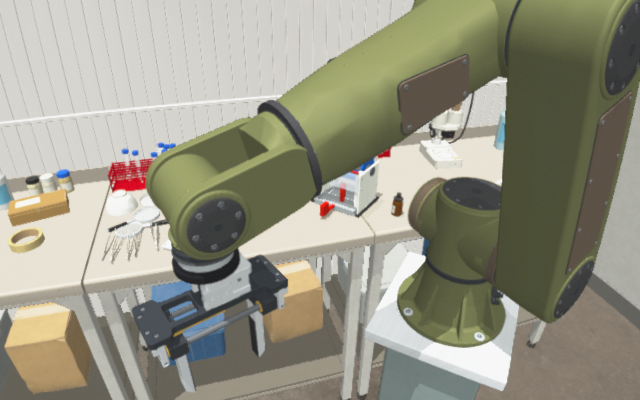

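View pics/side0.png

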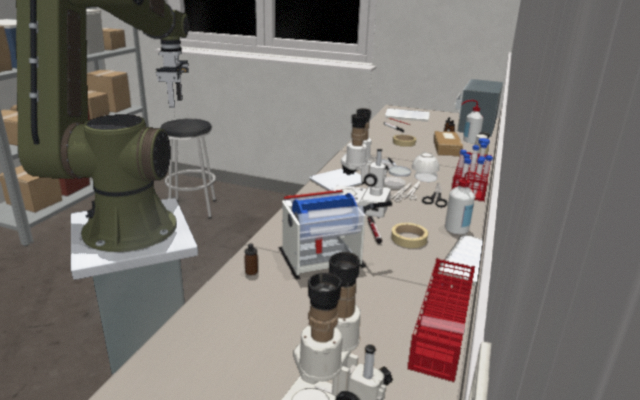

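View pics/wrist0.png

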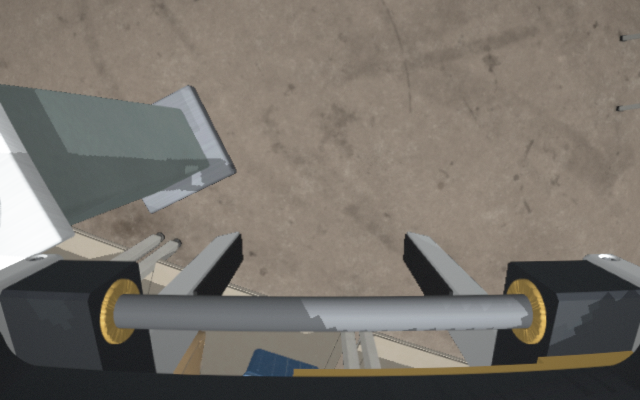

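```bash
cat > h.py <<'E'
from cell import manip
import cv2,numpy as np
from scipy.spatial.transform import Rotation as R
def T_wc(name,st=None):
    i=manip.camera_info(name)
    if name!="wrist": return np.linalg.inv(i["extrinsics"])
    T=np.eye(4); T[:3,:3]=R.from_euler("xyz",st["eef_rot"]).as_matrix(); T[:3,3]=st["eef_pos"]
    return T@i["hand_eye"]
def shoot(name,tag):
    st=manip.read_state(); p,d=manip.camera(name)
    cv2.imwrite(f"pics/{tag}.png",p[:,:,::-1]); T=T_wc(name,st); np.savez(f"{tag}.npz",p=p,d=d,T=T)
    return p,d,T
def cloud(name,d,T):
    i=manip.camera_info(name); h,w=d.shape
    u,v=np.meshgrid(np.arange(w),np.arange(h))
    n=cv2.undistortPoints(np.stack([u,v],-1).reshape(-1,1,2).astype(float),i["intrinsics"],i["dist"]).reshape(h,w,2)
    P=np.dstack([n*d[...,None],d]); P=P@T[:3,:3].T+T[:3,3]; P[d==0]=np.nan
    return P
def proj(name,pts,T):
    i=manip.camera_info(name); Ti=np.linalg.inv(T)
    return cv2.projectPoints(np.asarray(pts,float),cv2.Rodrigues(Ti[:3,:3])[0],Ti[:3,3],i["intrinsics"],i["dist"])[0].reshape(-1,2)
E
python3 - <<'E'
from h import *
for n,b in [("scene",(300,120,520,260)),("side",(200,150,450,400))]:
    z=np.load(n+"0.npz"); T=T_wc(n); P=cloud(n,z["d"],T); np.save(n+"P.npy",P)
    x0,y0,x1,y1=b
    c=z["p"][y0:y1,x0:x1,::-1]; s=min(800/c.shape[1],600/c.shape[0])
    cv2.imwrite(f"pics/{n}c.png",cv2.resize(c,None,fx=s,fy=s)); print(s)
z=lambda P,l:[(q,P[q[1],q[0]].round(0)) for q in l]
print(z(np.load("sceneP.npy"),[(327,208),(345,192),(397,205),(375,190),(355,208),(440,155)]))
print(z(np.load("sideP.npy"),[(250,262),(298,240),(345,250),(285,203),(352,197),(320,245),(300,395),(360,380)]))
E
```

```text
3.6363636363636362
2.4
[((327, 208), array([ 427., -203.,   32.])), ((345, 192), array([ 416., -313.,   38.])), ((397, 205), array([ 240., -315.,   38.])), ((375, 190), array([ 334., -370.,   40.])), ((355, 208), array([ 357., -260.,   22.])), ((440, 155), array([ 212., -763.,   41.]))]
[((250, 262), array([ 234., -341.,   37.])), ((298, 240), array([ 335., -387.,   99.])), ((345, 250), array([ 492., -325.,    2.])), ((285, 203), array([ 346., -276.,  139.])), ((352, 197), array([ 485., -356.,  167.])), ((320, 245), array([ 425., -315.,   26.])), ((300, 395), array([ 188., -751.,   43.])), ((360, 380), array([ 236., -847.,  145.]))]
```

View pics/scenec.png

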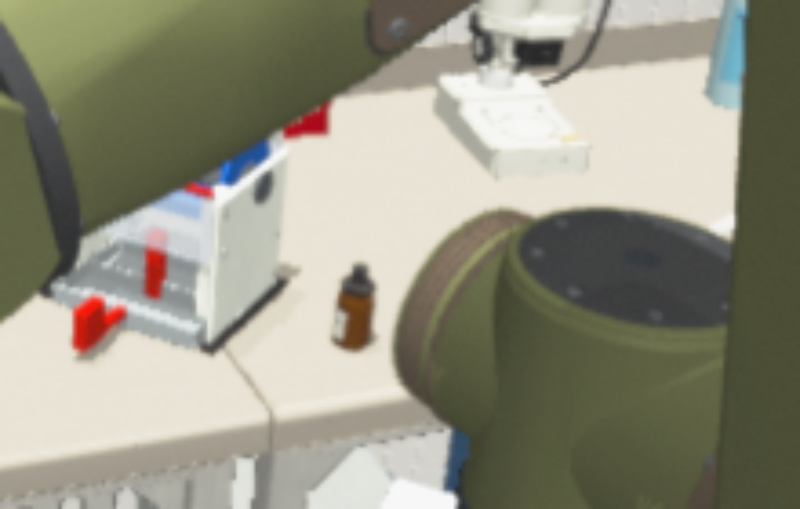

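View pics/sidec.png

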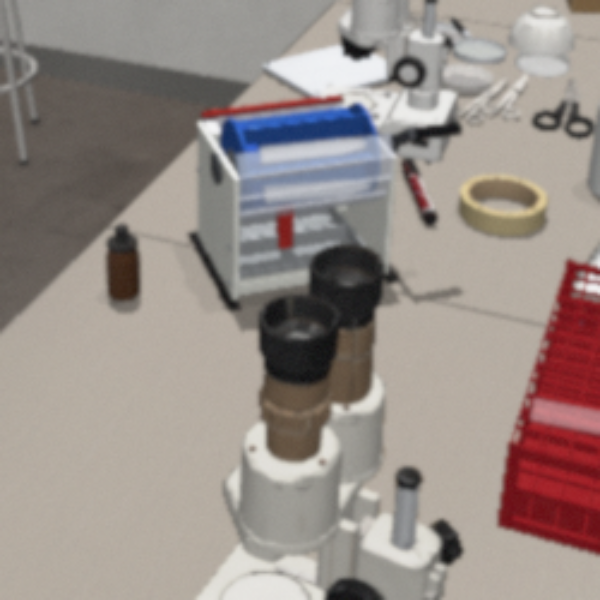

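Call:
{"api": "apply_moves", "payload": {
  "series": [
    [[19,-48,22],[0,0,-1.141],100],
    [[19,-48,22],[0,0,-1.141],100],
    [[19,-48,22],[0,0,-1.141],100],
    [[19,-48,22],[0,0,-1.141],100],
    [[19,-48,22],[0,0,-1.141],100],
    [[19,-48,22],[0,0,-1.141],100],
    [[19,-48,22],[0,0,-1.141],100],
    [[19,-48,22],[0,0,-1.141],100],
    [[19,-48,22],[0,0,-1.141],100],
    [[19,-48,22],[0,0,-1.141],100]
  ]
}}

```text
clock: 1.4
eef_pos: [420.0, 17.3, 451.1]
eef_rot: [3.141, -0.001, -0.005]
wrist_force: [-0.1, 0.4, -0.4]
finger_gap: 94.2
```

```bash
python3 - <<'E'
from h import *
p,d,T=shoot("wrist","w1"); s=manip.read_state(); print(s["clock"],s["eef_pos"],s["eef_rot"])
np.save("w1P.npy",cloud("wrist",d,T))
p,d,T=shoot("scene","s1"); np.save("s1P.npy",cloud("scene",d,T))
cv2.imwrite("pics/s1c.png",cv2.resize(p[80:300,60:500,::-1],None,fx=1.8,fy=1.8))
E
```

```text
1.45 [419.47435324  18.90858924 450.27135761] [-3.14146022e+00  2.74843595e-04 -3.13291379e-03]
```

View pics/w1.png

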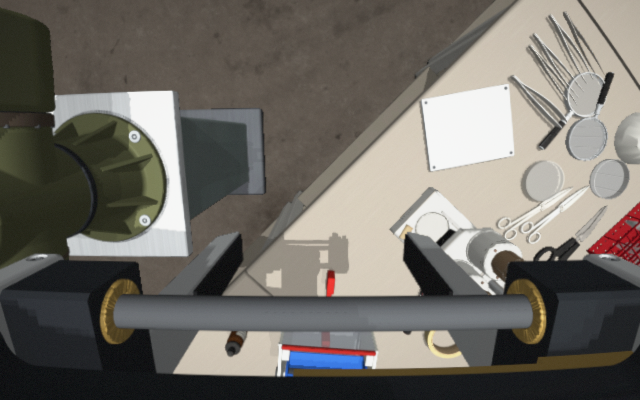

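View pics/s1c.png

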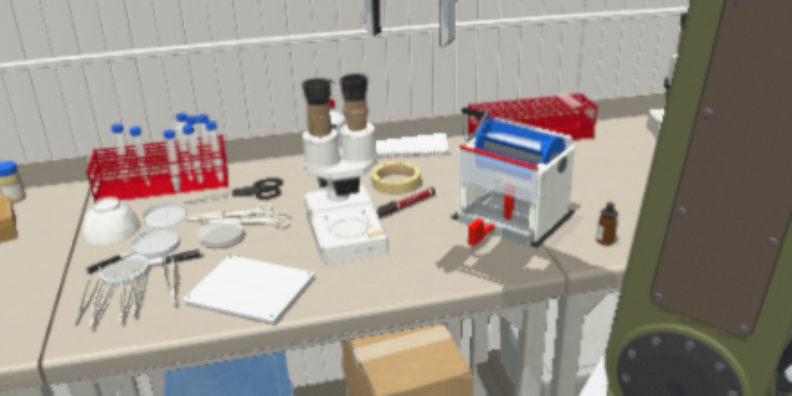

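```bash
python3 - <<'E'
from h import *
w=np.load("w1.npz");P=np.load("w1P.npy");p=w["p"].astype(int)
# plate
m=np.zeros(p.shape[:2],bool); m[75:185,410:525]=1
white=m&(p.min(2)>195)&(abs(P[...,2]-12)<8)
n,l,st,c=cv2.connectedComponentsWithStats(white.astype(np.uint8)); k=1+st[1:,4].argmax(); sel=l==k
cn=max(cv2.findContours(sel.astype(np.uint8),0,2)[0],key=cv2.contourArea)
q=np.array([P[v,u] for u,v in cn[:,0]]); print("plate z",np.nanmedian(P[sel][:,2]), st[k])
r=cv2.minAreaRect(q[:,:2].astype(np.float32)); print("plate rect",r)
# top-down height map of both clouds
S=np.load("s1P.npy"); s=np.load("s1.npz")["p"]
img=np.zeros((500,600,3),np.uint8)
H=np.zeros((500,600))
for PP,pp in((P,w["p"]),(S,s)):
    x=((PP[...,0]-200)).ravel(); y=((PP[...,1]+450)).ravel();zz=PP[...,2].ravel();cc=pp.reshape(-1,3)
    ok=np.isfinite(x)&(x>=0)&(x<599)&(y>=0)&(y<499)&(zz<380)
    for a,b,h,co in zip(x[ok],y[ok],zz[ok],cc[ok]):
        if h>H[int(b),int(a)]: cv2.circle(img,(int(a),int(b)),1,[int(t) for t in co[::-1]],-1); H[int(b),int(a)]=h
cv2.imwrite("pics/top1.png",img[::-1])
mm=lambda PP,a:PP[a]
# microscope
for nm,PP in(("w",P),("s",S)):
    b=(PP[...,0]>500)&(PP[...,0]<800)&(PP[...,1]>-260)&(PP[...,1]<30)
    for lo,hi in((20,60),(60,150),(150,200),(200,260),(260,400)):
        z=PP[b&(PP[...,2]>lo)&(PP[...,2]<hi)]
        if len(z)>20: print(nm,lo,hi,len(z),np.percentile(z,[2,98],axis=0)[:,:2].round(0).tolist())
E
```

```text
plate z 11.656741452896256 [ 422   84   93   87 6226]
plate rect ((684.86474609375, 89.27391815185547), (160.91793823242188, 130.3990936279297), 10.575490951538086)
w 20 60 2220 [[555.0, -107.0], [682.0, -25.0]]
w 60 150 285 [[600.0, -166.0], [703.0, -58.0]]
w 150 200 1722 [[601.0, -148.0], [681.0, -57.0]]
w 200 260 1310 [[621.0, -121.0], [678.0, -60.0]]
s 20 60 1307 [[555.0, -181.0], [728.0, -21.0]]
s 60 150 263 [[594.0, -151.0], [699.0, -57.0]]
s 150 200 734 [[589.0, -141.0], [677.0, -54.0]]
s 200 260 628 [[594.0, -138.0], [673.0, -57.0]]
s 260 400 440 [[600.0, -148.0], [677.0, -64.0]]
```

View pics/top1.png

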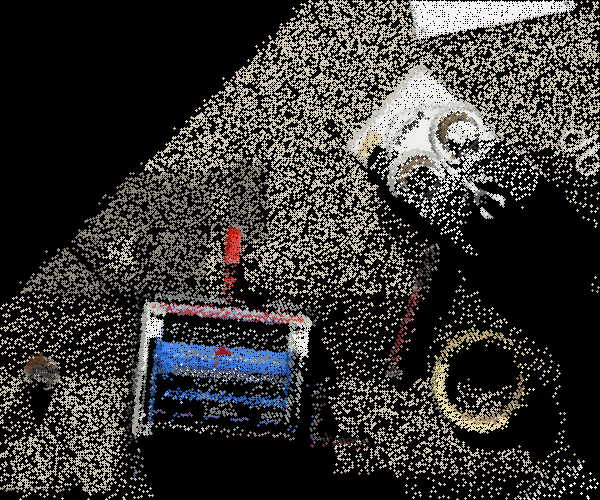

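Call:
{"api": "apply_moves", "payload": {
  "series": [
    [[8,-33,-7],[0,0,1.57],60],
    [[8,-33,-7],[0,0,1.57],60],
    [[8,-33,-7],[0,0,1.57],60],
    [[8,-33,-7],[0,0,1.57],60],
    [[8,-33,-7],[0,0,1.57],60],
    [[8,-33,-7],[0,0,1.57],60],
    [[8,-33,-7],[0,0,1.57],60],
    [[8,-33,-7],[0,0,1.57],60],
    [[8,-33,-7],[0,0,1.57],60],
    [[8,-33,-7],[0,0,1.57],60]
  ]
}}

```text
clock: 2.75
eef_pos: [499.8, -308.4, 380.0]
eef_rot: [-3.141, -0.001, 1.571]
wrist_force: [0.3, -0.5, -0.8]
finger_gap: 56.3
```

```bash
python3 - <<'E'
from h import *
p,d,T=shoot("wrist","w2"); s=manip.read_state(); print(s["clock"],s["eef_pos"],s["eef_rot"],s["joints"])
np.save("w2P.npy",cloud("wrist",d,T))
E
```

```text
2.8 [ 499.70032151 -308.64362471  380.0889704 ] [-3.14110807e+00 -4.52487080e-04  1.56854644e+00] [-6.15695858e-01  3.28850628e-01  1.14400368e+00  9.14588521e-05
  1.66939507e+00 -2.18423343e+00]
```

View pics/w2.png

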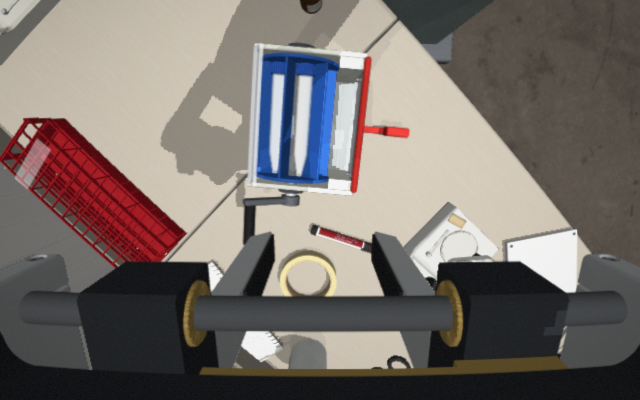

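```bash
python3 - <<'E'
import cv2
p=cv2.imread("pics/w2.png"); cv2.imwrite("pics/w2c.png",cv2.resize(p[30:260,230:420],None,fx=2.6,fy=2.6,interpolation=cv2.INTER_CUBIC)); 
E
```

```text
(no output)
```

View pics/w2c.png

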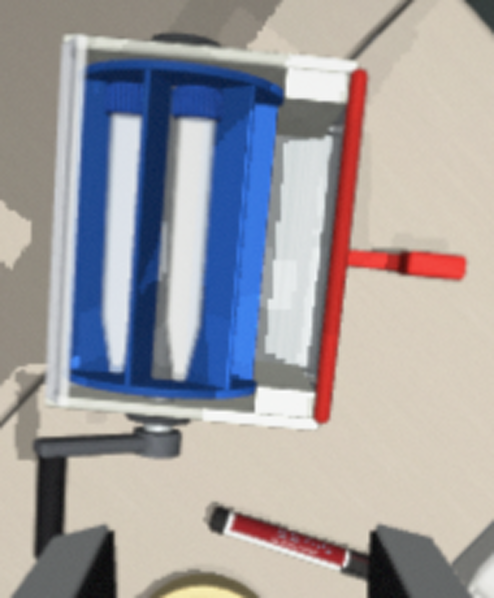

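```bash
python3 - <<'E'
from h import *
P=np.load("w2P.npy");w=np.load("w2.npz");p=w["p"].astype(int);T=w["T"]
hsv=cv2.cvtColor(w["p"],cv2.COLOR_RGB2HSV)
red=((hsv[...,0]<8)|(hsv[...,0]>172))&(hsv[...,1]>150)&(hsv[...,2]>100)
v,u=np.mgrid[:400,:640]; roi=(u>340)&(u<415)&(v>50)&(v<200)
g=red&roi&(P[...,2]>135); t=red&roi&(P[...,2]<80)
for n,m in(("guard",g),("tab",t)):
    print(n,m.sum(),np.nanmedian(P[m],axis=0).round(1)); r=cv2.minAreaRect(P[m][:,:2].astype(np.float32)); print(r)
G=P[g];c=G[:,:2].mean(0);e=np.linalg.svd(G[:,:2]-c)[2][0];print("guard dir",e,np.arctan2(e[1],e[0]), "zmed",np.median(G[:,2]))
tt=P[t&(P[...,2]>44)]; print("tab top",tt.mean(0),tt.min(0),tt.max(0))
dark=(p.max(2)<60)&(u>238)&(u<262)&(v>198)&(v<248)&(P[...,2]>100)
D=P[dark];print("pin",dark.sum(),np.median(D,axis=0),np.percentile(D,[2,98],axis=0)); c=D.mean(0);e=np.linalg.svd(D[:,:2]-c[:2])[2][0];print(c,e)
wh=(p.min(2)>170)&(u>240)&(u<375)&(v>38)&(v<200)&(abs(P[...,2]-140)<7)
print("white",wh.sum(),cv2.minAreaRect(P[wh][:,:2].astype(np.float32)))
E
```

```text
guard 796 [ 425.6 -265.4  149.4]
((428.0093994140625, -265.254150390625), (7.558933258056641, 152.5255889892578), 84.76945495605469)
tab 309 [ 432.9 -210.4   48.5]
((432.44879150390625, -214.59161376953125), (62.68378829956055, 12.342567443847656), 84.24223327636719)
guard dir [ 0.99581815 -0.09135761] -0.09148516657611522 zmed 149.37440043393028
tab top [ 433.86978493 -200.4652586    49.18900713] [ 427.25061965 -216.09576348   45.31016796] [ 440.14694058 -183.56428516   51.75497521]
pin 332 [ 537.34204999 -396.23792377  163.10695491] [[ 511.57114384 -403.37736848  158.56433787]
 [ 560.95514144 -389.95225638  165.1763404 ]]
[ 537.51359494 -396.2897785   162.67477028] [ 0.98924038 -0.14629928]
white 1695 ((422.490478515625, -330.3466491699219), (128.4234161376953, 166.44264221191406), 84.63663482666016)
```

Call:
{"api": "apply_moves", "payload": {
  "series": [
    [[3.95,-8.74,-6],[0,0,-0.091],35],
    [[3.95,-8.74,-8],[0,0,-0.091],35],
    [[3.95,-8.74,-12],[0,0,-0.091],35],
    [[3.95,-8.74,-16],[0,0,-0.091],35],
    [[3.95,-8.74,-19],[0,0,-0.091],35],
    [[3.95,-8.74,-21.7],[0,0,-0.091],35],
    [[3.95,-8.74,-21.7],[0,0,-0.091],35],
    [[3.95,-8.74,-21.7],[0,0,-0.091],10],
    [[3.95,-8.74,-21.7],[0,0,-0.091],5],
    [[3.95,-8.74,-21.7],[0,0,-0.091],5]
  ],
  "grip_force": 6
}}

```text
clock: 4.05
eef_pos: [539.0, -397.4, 164.4]
eef_rot: [3.14, 0.001, 1.479]
wrist_force: [1.3, 1.4, 1.4]
finger_gap: 13.6
```

```bash
python3 - <<'E'
from h import *
p,d,T=shoot("wrist","w3"); s=manip.read_state(); print(s["clock"],s["eef_pos"],s["eef_rot"],s["wrist_force"],s["finger_gap"])
E
```

```text
4.1 [ 539.04968018 -397.46242615  164.32638952] [3.14020527e+00 6.21720526e-04 1.47884016e+00] [1.68300524 0.1708938  1.45346556] 13.655737347899606
```

View pics/w3.png

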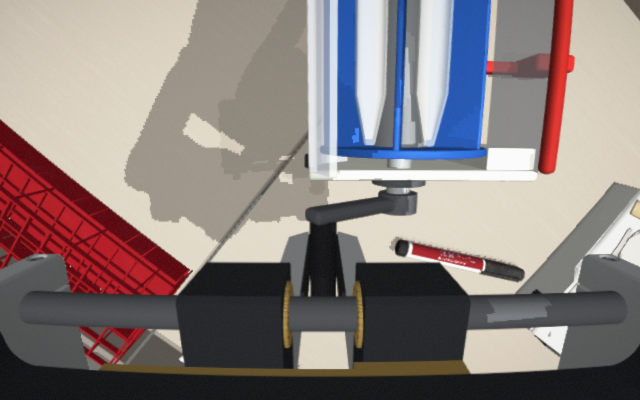

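```bash
python3 - <<'E'
import numpy as np
f=np.array([.0915,.9958])
def pin(q): return np.r_[f*55*np.sin(q-.96),55*np.cos(q-.96)]
for a,b,n in((.03,1.23,10),(1.23,2.33,9)):
    print([ (([round(float(x),2) for x in (pin(q)-pin(a))/10])) for q in np.linspace(a,b,n+1)[1:]])
E
```

```text
[[0.04, 0.42, 0.5], [0.08, 0.9, 0.95], [0.13, 1.43, 1.34], [0.18, 2.01, 1.66], [0.24, 2.62, 1.92], [0.3, 3.25, 2.09], [0.36, 3.9, 2.19], [0.42, 4.55, 2.21], [0.48, 5.21, 2.15], [0.54, 5.85, 2.01]]
[[0.06, 0.63, -0.22], [0.11, 1.23, -0.51], [0.16, 1.8, -0.88], [0.21, 2.31, -1.31], [0.25, 2.76, -1.8], [0.29, 3.16, -2.34], [0.32, 3.48, -2.93], [0.34, 3.73, -3.55], [0.36, 3.91, -4.2]]
```

Call:
{"api": "apply_moves", "payload": {
  "series": [
    [[0.04,0.42,0.5],[0,0,0],5],
    [[0.08,0.9,0.95],[0,0,0],5],
    [[0.13,1.43,1.34],[0,0,0],5],
    [[0.18,2.01,1.66],[0,0,0],5],
    [[0.24,2.62,1.92],[0,0,0],5],
    [[0.3,3.25,2.09],[0,0,0],5],
    [[0.36,3.9,2.19],[0,0,0],5],
    [[0.42,4.55,2.21],[0,0,0],5],
    [[0.48,5.21,2.15],[0,0,0],5],
    [[0.54,5.85,2.01],[0,0,0],5]
  ]
}}

```text
clock: 5.35
eef_pos: [544.1, -338.4, 183.3]
eef_rot: [-3.141, -0.0, 1.479]
wrist_force: [-0.7, -2.2, 0.8]
finger_gap: 13.4
```

```bash
python3 - <<'E'
from h import *
p,d,T=shoot("wrist","w4"); s=manip.read_state(); print(s["clock"],s["eef_pos"],s["eef_rot"],s["wrist_force"],s["finger_gap"])
p,d,T=shoot("scene","s4");cv2.imwrite("pics/s4c.png",cv2.resize(p[100:260,280:440,::-1],None,fx=3.5,fy=3.5))
E
```

```text
5.4 [ 544.19706175 -337.66777258  183.16467394] [-3.14108096e+00 -6.04460085e-04  1.47959663e+00] [ 0.39608163 -0.23572545  1.53460469] 14.232635502227124
```

View pics/w4.png

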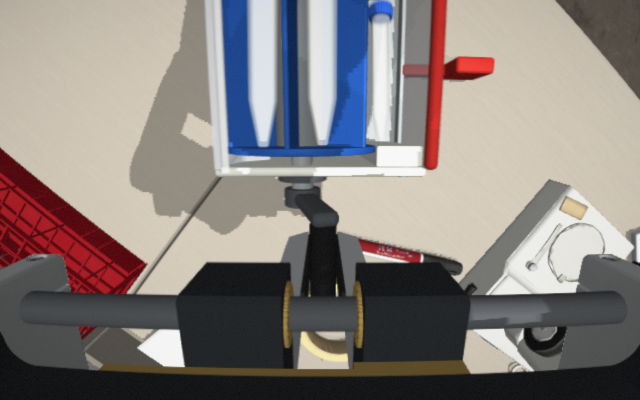

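View pics/s4c.png

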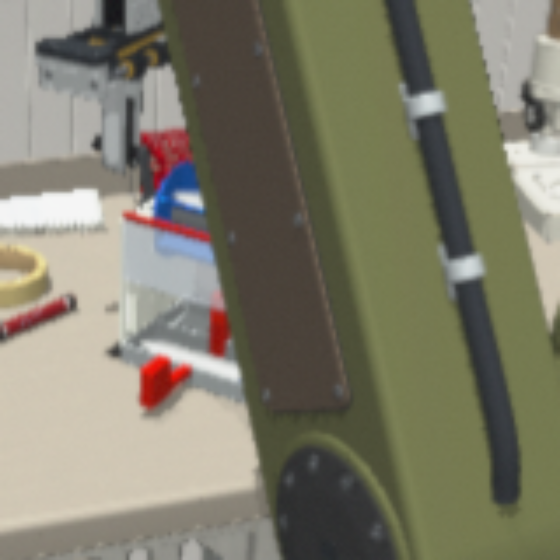

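Call:
{"api": "apply_moves", "payload": {
  "series": [
    [[0,0,0],[0,0,0],5],
    [[0,0,0],[0,0,0],5],
    [[0,0,0],[0,0,0],5],
    [[0,0,0],[0,0,0],5],
    [[0,0,0],[0,0,0],5],
    [[0.06,0.63,-0.22],[0,0,0],5],
    [[0.11,1.23,-0.51],[0,0,0],5],
    [[0.16,1.8,-0.88],[0,0,0],5],
    [[0.21,2.31,-1.31],[0,0,0],5],
    [[0.25,2.76,-1.8],[0,0,0],5]
  ]
}}

```text
clock: 6.7
eef_pos: [546.6, -311.0, 165.2]
eef_rot: [-3.142, 0.0, 1.479]
wrist_force: [-0.2, -3.0, 1.2]
finger_gap: 14.1
```

```bash
python3 - <<'E'
from h import *
p,d,T=shoot("wrist","w5"); s=manip.read_state(); print(s["clock"],s["eef_pos"],s["eef_rot"],s["wrist_force"],s["finger_gap"])
E
```

```text
6.75 [ 546.59433845 -310.38715843  164.51321692] [-3.14098556e+00 -5.93176707e-04  1.47939708e+00] [ 2.51950703 -0.833664    0.43711435] 13.820581953034669
```

View pics/w5.png

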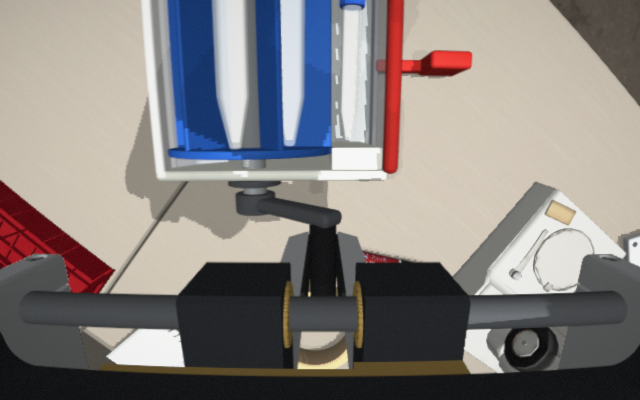

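Call:
{"api": "apply_moves", "payload": {
  "series": [
    [[0.04,0.4,-0.54],[0,0,0],5],
    [[0.07,0.72,-1.13],[0,0,0],5],
    [[0.09,0.97,-1.75],[0,0,0],5],
    [[0.11,1.15,-2.4],[0,0,0],5],
    [[0.11,1.15,-2.4],[0,0,0],5],
    [[0.11,1.15,-2.4],[0,0,0],5],
    [[0.11,1.15,-2.4],[0,0,0],5],
    [[0.11,1.15,-2.4],[0,0,0],5],
    [[0.11,1.15,-2.4],[0,0,0],5],
    [[0.11,1.15,-2.4],[0,0,0],5]
  ]
}}

```text
clock: 8.0
eef_pos: [547.6, -299.7, 141.5]
eef_rot: [-3.141, -0.0, 1.479]
wrist_force: [0.3, 3.2, -1.4]
finger_gap: 13.9
```

```bash
python3 - <<'E'
from h import *
p,d,T=shoot("wrist","w6"); s=manip.read_state(); print(s["clock"],s["eef_pos"],s["eef_rot"],s["wrist_force"],s["finger_gap"])
E
```

```text
8.05 [ 547.63627069 -299.64240581  141.51964289] [-3.14136556e+00 -3.23021536e-04  1.47911387e+00] [ 0.12267758  3.51426471 -2.07474682] 13.954612737689137
```

View pics/w6.png

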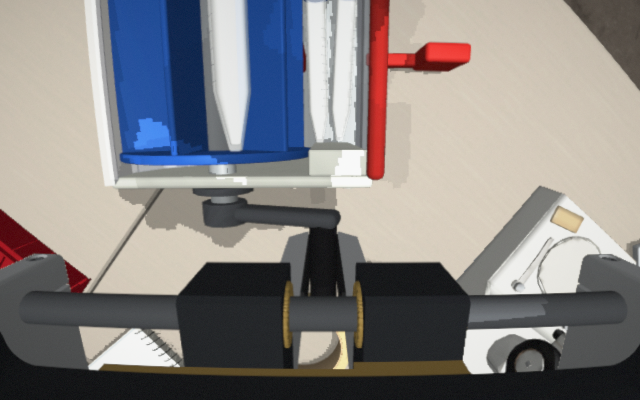

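Call:
{"api": "apply_moves", "payload": {
  "series": [
    [[0,0,0],[0,0,0],35],
    [[0,0,0],[0,0,0],35],
    [[0,0,0],[0,0,0],35],
    [[0,0,6],[0,0,0],35],
    [[0,0,12],[0,0,0],35],
    [[0,0,16],[0,0,-1.571],35],
    [[-5,4,18],[0,0,-1.571],60],
    [[-11.4,10,18],[0,0,-1.571],60],
    [[-11.4,10,18],[0,0,-1.571],60],
    [[-11.4,10,18],[0,0,-1.571],60]
  ]
}}

```text
clock: 9.3
eef_pos: [432.7, -198.9, 322.7]
eef_rot: [3.14, -0.001, 0.536]
wrist_force: [0.3, 0.3, -0.3]
finger_gap: 56.6
```

```bash
python3 - <<'E'
from h import *
p,d,T=shoot("wrist","w7"); s=manip.read_state(); print(s["clock"],s["eef_pos"],s["eef_rot"],s["wrist_force"],s["finger_gap"])
np.save("w7P.npy",cloud("wrist",d,T))
E
```

```text
9.35 [ 433.21619689 -199.40437296  322.40414739] [ 3.13995984e+00 -8.31545988e-04  5.25838059e-01] [ 0.79120244 -0.16129518  0.40986474] 56.089195282252305
```

View pics/w7.png

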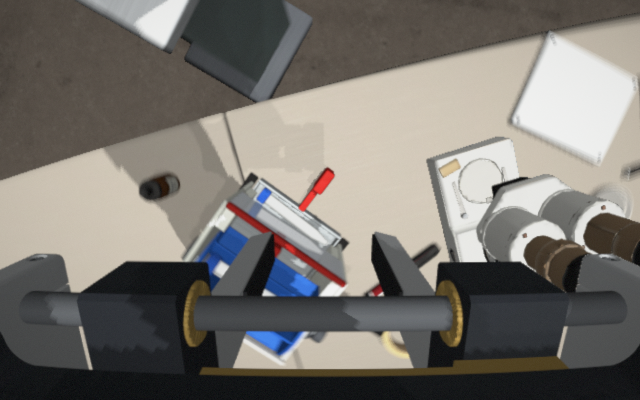

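```bash
python3 - <<'E'
from h import *
P=np.load("w7P.npy");w=np.load("w7.npz")
hsv=cv2.cvtColor(w["p"],cv2.COLOR_RGB2HSV)
red=((hsv[...,0]<8)|(hsv[...,0]>172))&(hsv[...,1]>150)&(hsv[...,2]>100)
v,u=np.mgrid[:400,:640]
t=red&(u>295)&(u<340)&(v>160)&(v<215)&(P[...,2]>44)&(P[...,2]<60)
print(t.sum(),P[t].mean(0),cv2.minAreaRect(P[t][:,:2].astype(np.float32)))
s=manip.read_state();print(s["eef_pos"],s["eef_rot"])
E
```

```text
253 [ 432.9761544  -198.84978101   49.38808648] ((433.23272705078125, -199.37310791015625), (33.48995590209961, 13.30196475982666), 85.002197265625)
[ 433.21619689 -199.40437296  322.40414739] [ 3.13995984e+00 -8.31545988e-04  5.25838059e-01]
```

Call:
{"api": "apply_moves", "payload": {
  "series": [
    [[0,0,-4],[0,0,-0.615],60],
    [[0,0,-8],[0,0,-0.615],60],
    [[0,0,-13],[0,0,-0.615],60],
    [[0,0,-17],[0,0,-0.615],60],
    [[0,0,-20],[0,0,-0.615],60],
    [[0,0,-20],[0,0,-0.615],60],
    [[0,0,-20],[0,0,-0.615],60],
    [[0,0,-20],[0,0,-0.615],60],
    [[0,0,-20],[0,0,-0.615],60],
    [[0,0,-20],[0,0,-0.615],60]
  ]
}}

```text
clock: 10.6
eef_pos: [433.8, -199.9, 121.9]
eef_rot: [3.141, -0.001, -0.073]
wrist_force: [-0.6, -0.0, -0.1]
finger_gap: 56.6
```

```bash
python3 - <<'E'
from h import *
p,d,T=shoot("wrist","w8"); s=manip.read_state(); print(s["clock"],s["eef_pos"],s["eef_rot"],s["wrist_force"],s["finger_gap"])
np.save("w8P.npy",cloud("wrist",d,T))
E
```

```text
10.65 [ 433.76392985 -199.8442036   121.81308584] [ 3.14140692e+00 -3.91693850e-04 -7.33456039e-02] [-0.52081454 -0.52154108  0.29660041] 56.230220210625966
```

View pics/w8.png

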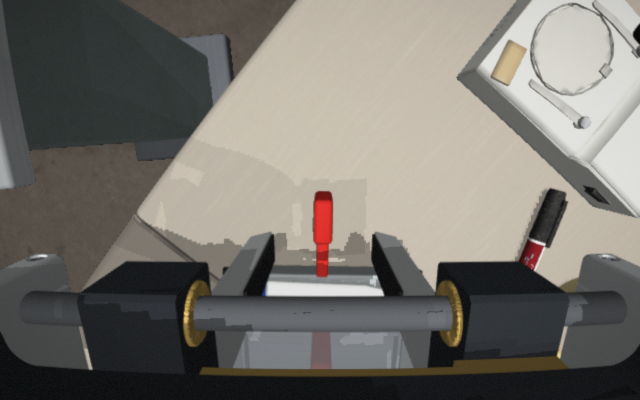

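Call:
{"api": "apply_moves", "payload": {
  "series": [
    [[0,0.05,-4],[0,0,-0.018],60],
    [[0,0.05,-7],[0,0,-0.018],60],
    [[0,0.05,-8.2],[0,0,-0.018],40],
    [[0,0.05,-8.2],[0,0,-0.018],10],
    [[0,0.05,-8.2],[0,0,-0.018],0],
    [[0,0.05,-8.2],[0,0,-0.018],0],
    [[0,0.05,-8.2],[0,0,-0.018],0],
    [[0,0.05,-8.2],[0,0,-0.018],0],
    [[0,0.05,-8.2],[0,0,-0.018],0],
    [[0.05,0.55,-8.2],[0,0,-0.018],0]
  ],
  "grip_force": 15
}}

```text
clock: 11.9
eef_pos: [434.5, -194.8, 40.0]
eef_rot: [3.141, -0.001, -0.092]
wrist_force: [-0.0, -3.5, 3.2]
finger_gap: 13.9
```

Call:
{"api": "apply_moves", "payload": {
  "series": [
    [[0.06,0.7,0],[0,0,0],0],
    [[0.16,1.8,0],[0,0,0],0],
    [[0.28,3.1,0],[0,0,0],0],
    [[0.41,4.5,0],[0,0,0],0],
    [[0.54,5.9,0],[0,0,0],0],
    [[0.67,7.3,0],[0,0,0],0],
    [[0.8,8.7,0],[0,0,0],0],
    [[0.92,10,0],[0,0,0],0],
    [[1.02,11.1,0],[0,0,0],0],
    [[1.07,11.7,0],[0,0,0],0]
  ]
}}

```text
clock: 13.15
eef_pos: [444.9, -76.6, 39.5]
eef_rot: [-3.142, 0.0, -0.091]
wrist_force: [-0.8, -3.6, 3.5]
finger_gap: 14.2
```

Call:
{"api": "apply_moves", "payload": {
  "series": [
    [[0,0,0],[0,0,0],0],
    [[0,0,0],[0,0,0],30],
    [[0,0,0],[0,0,0],55],
    [[0,0,0],[0,0,0],55],
    [[0,0,0],[0,0,0],60],
    [[0,0,4],[0,0,0],60],
    [[0,-2,9],[0,0,0],60],
    [[-0.5,-7,14],[0,0,0],60],
    [[-0.8,-9,18],[0,0,0],60],
    [[-0.8,-9,20],[0,0,0],60]
  ]
}}

```text
clock: 14.4
eef_pos: [436.9, -169.0, 242.0]
eef_rot: [3.14, -0.003, -0.094]
wrist_force: [-0.5, 0.2, -0.1]
finger_gap: 56.5
```

```bash
python3 - <<'E'
from h import *
p,d,T=shoot("wrist","w9"); s=manip.read_state(); print(s["clock"],s["eef_pos"],s["eef_rot"],s["wrist_force"],s["finger_gap"])
P=cloud("wrist",d,T);np.save("w9P.npy",P)
hsv=cv2.cvtColor(p,cv2.COLOR_RGB2HSV)
red=((hsv[...,0]<8)|(hsv[...,0]>172))&(hsv[...,1]>150)&(hsv[...,2]>100)
for lo,hi in((44,58),(62,78)):
    t=red&(P[...,2]>lo)&(P[...,2]<hi)&(P[...,1]>-300)&(P[...,0]>350)&(P[...,0]<540); print(t.sum(),P[t].mean(0) if t.any() else '',np.argwhere(t).mean(0) if t.any() else '')
    if t.sum()>10: print(cv2.minAreaRect(P[t][:,:2].astype(np.float32)))
E
```

```text
14.45 [ 437.47698708 -168.50234619  243.47295667] [ 3.13992246 -0.00467179 -0.09307412] [-0.01009573  1.10100522  2.88928677] 56.669848208620756
457 [443.79989705 -83.16018611  49.46183556] [109.84901532 321.07658643]
((440.2613525390625, -120.41357421875), (121.55921936035156, 12.428237915039062), 84.74513244628906)
213 [ 434.32654109 -186.84529497   69.01827699] [213.37558685 321.48826291]
((434.2663269042969, -187.71478271484375), (15.315972328186035, 13.549336433410645), 84.72449493408203)
```

View pics/w9.png

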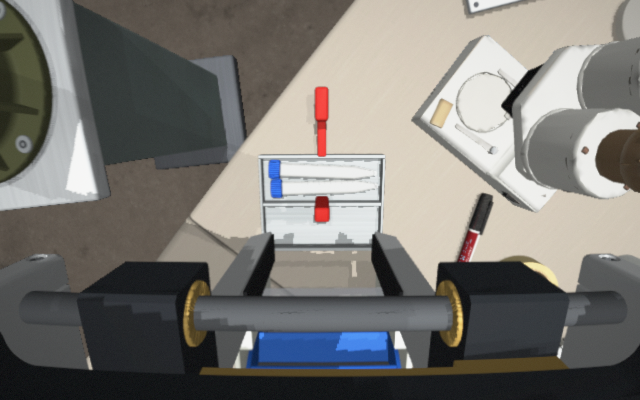

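Call:
{"api": "apply_moves", "payload": {
  "series": [
    [[-0.26,-2.1,-4],[0,0,0],60],
    [[-0.26,-2.1,-8],[0,0,0],60],
    [[-0.26,-2.1,-12],[0,0,0],60],
    [[-0.26,-2.1,-15],[0,0,0],60],
    [[-0.26,-2.1,-17],[0,0,0],60],
    [[-0.26,-2.1,-17.6],[0,0,0],60],
    [[-0.26,-2.1,-17.6],[0,0,0],60],
    [[-0.26,-2.1,-17.6],[0,0,0],30],
    [[-0.26,-2.1,-17.6],[0,0,0],10],
    [[-0.26,-2.1,-17.6],[0,0,0],0]
  ],
  "grip_force": 45
}}

```text
clock: 15.7
eef_pos: [434.4, -188.4, 63.9]
eef_rot: [3.141, -0.001, -0.091]
wrist_force: [-0.9, -0.9, -1.0]
finger_gap: 29.6
```

Call:
{"api": "apply_moves", "payload": {
  "series": [
    [[0,0,0],[0,0,0],0],
    [[0,0,0],[0,0,0],0],
    [[0,0,0],[0,0,0],0],
    [[0,0,0.4],[0,0,0],0],
    [[0,0,1.2],[0,0,0],0],
    [[0,0,2.2],[0,0,0],0],
    [[0,0,3.4],[0,0,0],0],
    [[0,0,4.4],[0,0,0],0],
    [[0,0,5],[0,0,0],0],
    [[0,0,5],[0,0,0],0]
  ]
}}

```text
clock: 16.95
eef_pos: [434.4, -188.4, 113.9]
eef_rot: [3.141, -0.001, -0.092]
wrist_force: [-0.2, -0.3, -3.8]
finger_gap: 15.8
```

```bash
python3 - <<'E'
from h import *
p,d,T=shoot("wrist","w10"); s=manip.read_state(); print(s["clock"],s["eef_pos"],s["eef_rot"],s["wrist_force"],s["moment"],s["finger_gap"])
p,d,T=shoot("side","d10");cv2.imwrite("pics/d10c.png",cv2.resize(p[120:320,230:430,::-1],None,fx=3,fy=3))
E
```

```text
17.0 [ 434.22689228 -188.3057429   113.52090341] [-3.14158378e+00 -4.72714870e-06 -9.14623646e-02] [ 1.93122027e-01 -2.40233720e-03 -3.23863700e+00] [-0.1528453   0.01776561 -0.02746066] 15.719361689340902
```

View pics/w10.png

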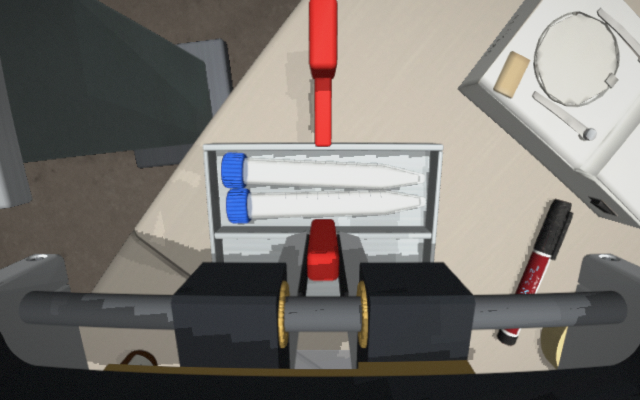

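View pics/d10c.png

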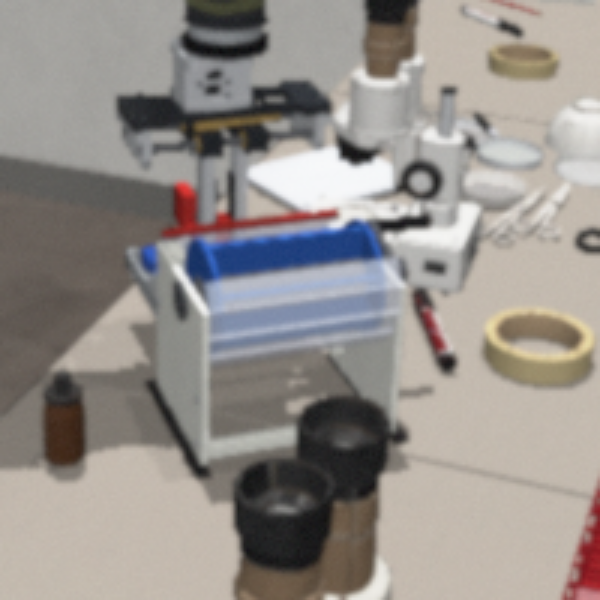

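Call:
{"api": "apply_moves", "payload": {
  "series": [
    [[0,0,0.8],[0,0,0],0],
    [[0,0.4,2],[0,0,0],0],
    [[-0.1,1.5,3.4],[0,0,0],0],
    [[-0.2,3.2,4.5],[0,0,0],0],
    [[-0.3,5.4,5],[0,0,0.02],0],
    [[-0.4,8,5],[0,0,0.05],0],
    [[-0.5,10.8,5],[0,0,0.08],0],
    [[-0.5,13.6,5],[0,0,0.11],0],
    [[-0.5,16.4,5],[0,0,0.14],0],
    [[-0.5,19.2,5],[0,0,0.17],0]
  ]
}}

```text
clock: 18.3
eef_pos: [428.8, 5.5, 164.2]
eef_rot: [3.142, -0.001, 0.08]
wrist_force: [0.1, -0.2, -3.0]
finger_gap: 15.8
```

Call:
{"api": "apply_moves", "payload": {
  "series": [
    [[0,2.6,0],[0,0,0.03],0],
    [[0,4.9,0],[0,0,0.06],0],
    [[0.3,6.8,0],[0,0,0.09],0],
    [[1,8,0],[0,0,0.106],0],
    [[2.2,8.5,0],[0,0,0.106],0],
    [[4,8.5,0],[0,0,0.106],0],
    [[6,8.5,0],[0,0,0.106],0],
    [[7.6,8.5,0],[0,0,0.106],0],
    [[8.6,8.5,0],[0,0,0.106],0],
    [[9,8.5,0],[0,0,0.106],0]
  ]
}}

```text
clock: 19.55
eef_pos: [519.7, 88.5, 163.3]
eef_rot: [-3.142, 0.0, 0.184]
wrist_force: [-0.7, 0.3, -2.7]
finger_gap: 16.1
```

```bash
python3 - <<'E'
from h import *
p,d,T=shoot("wrist","w11"); s=manip.read_state(); print(s["clock"],s["eef_pos"],s["eef_rot"],s["wrist_force"],s["moment"],s["finger_gap"])
np.save("w11P.npy",cloud("wrist",d,T))
w=np.load("s1.npz");P=np.load("s1P.npy");p=w["p"].astype(int)
v,u=np.mgrid[:400,:640]
m=(u>150)&(u<245)&(v>210)&(v<265)&(p.min(2)>185)&(abs(P[...,2]-12)<7)
n,l,st,c=cv2.connectedComponentsWithStats(m.astype(np.uint8)); k=1+st[1:,4].argmax()
print(st[k],np.median(P[l==k],axis=0),cv2.minAreaRect(P[l==k][:,:2].astype(np.float32)))
E
```

```text
19.6 [519.73449218  88.52884055 163.41074844] [3.14156036e+00 1.86305749e-04 1.84094867e-01] [-0.5516806  -0.6867625  -3.36614502] [-0.12180391  0.04059055  0.05865889] 15.506513221876812
[ 162  222   72   37 1556] [679.67464583  97.81048487  12.1491303 ] ((684.1437377929688, 91.9444351196289), (164.2209014892578, 134.1247100830078), 10.624430656433105)
```

View pics/w11.png

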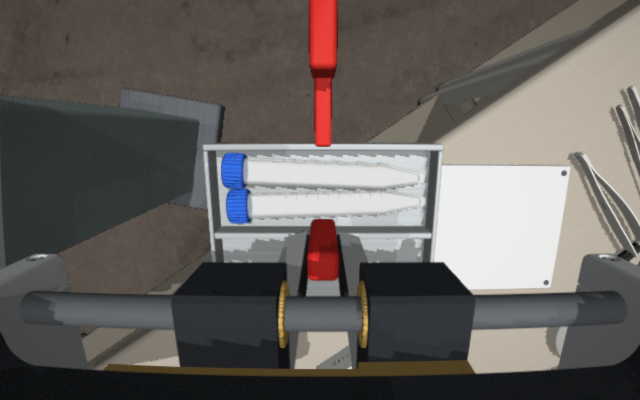

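```bash
python3 - <<'E'
from h import *
T=np.load("w11.npz")["T"]; a=.185; c=np.array([684.7,90.])
e=np.array([np.cos(a),np.sin(a)]);f=np.array([-np.sin(a),np.cos(a)])
print(proj("wrist",[np.r_[c+80*e+s*65*f,12.] for s in(1,-1)],T))
P=np.load("w11P.npy"); 
for q in [(567,168),(551,288)]:print(P[q[1],q[0]])
print([np.r_[c+80*e+s*65*f] for s in(1,-1)])
E
```

```text
[[571.86004554 164.50302569]
 [550.98402065 287.0420096 ]]
[747.59162233 164.34503541  11.82826055]
[ 7.86656955e+02  3.51700642e+01 -4.46540757e-01]
[array([751.37837537, 168.60657897]), array([775.29142473,  40.82486639])]
```

Call:
{"api": "apply_moves", "payload": {
  "series": [
    [[0.6,0,0],[0,0,0],0],
    [[2,0,0],[0,0,0],0],
    [[4,0.1,0],[0,0,0],0],
    [[6.4,0.1,0],[0,0,0],0],
    [[8.8,0.1,0],[0,0,0],0],
    [[11.2,0.15,0],[0,0,0],0],
    [[13.4,0.15,0],[0,0,0],0],
    [[15.2,0.15,0],[0,0,0],0],
    [[16.2,0.15,0],[0,0,0],0],
    [[16.5,0.15,0],[0,0,0],0]
  ]
}}

```text
clock: 20.85
eef_pos: [684.4, 90.2, 163.3]
eef_rot: [-3.142, 0.0, 0.184]
wrist_force: [0.7, 0.3, -2.4]
finger_gap: 15.1
```

Call:
{"api": "apply_moves", "payload": {
  "series": [
    [[0,0,-0.6],[0,0,0],0],
    [[0,0,-1.8],[0,0,0],0],
    [[0,0,-3.2],[0,0,0],0],
    [[0,0,-4.6],[0,0,0],0],
    [[0,0,-5.8],[0,0,0],0],
    [[0,0,-6.8],[0,0,0],0],
    [[0,0,-7.5],[0,0,0],0],
    [[0,0,-7.9],[0,0,0],0],
    [[0,0,-8.1],[0,0,0],0],
    [[0,0,-8.2],[0,0,0],0]
  ]
}}

```text
clock: 22.1
eef_pos: [684.4, 90.2, 81.7]
eef_rot: [3.142, -0.0, 0.184]
wrist_force: [-0.5, -0.9, -3.6]
finger_gap: 16.1
```

```bash
python3 - <<'E'
from h import *
p,d,T=shoot("scene","s12");cv2.imwrite("pics/s12c.png",cv2.resize(p[130:290,100:300,::-1],None,fx=3.8,fy=3.6))
p,d,T=shoot("wrist","w12"); s=manip.read_state(); print(s["clock"],s["eef_pos"],s["eef_rot"],s["wrist_force"],s["moment"],s["finger_gap"])
E
```

```text
22.2 [684.34086265  90.1373502   81.69870669] [ 3.14155007e+00 -2.26044125e-04  1.84438786e-01] [-0.39671679  0.68857068 -3.14074918] [-0.08280589  0.02268055  0.03649816] 15.710973316107212
```

View pics/w12.png

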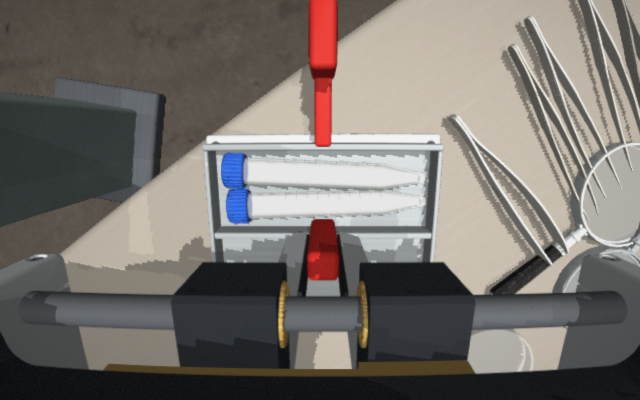

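View pics/s12c.png

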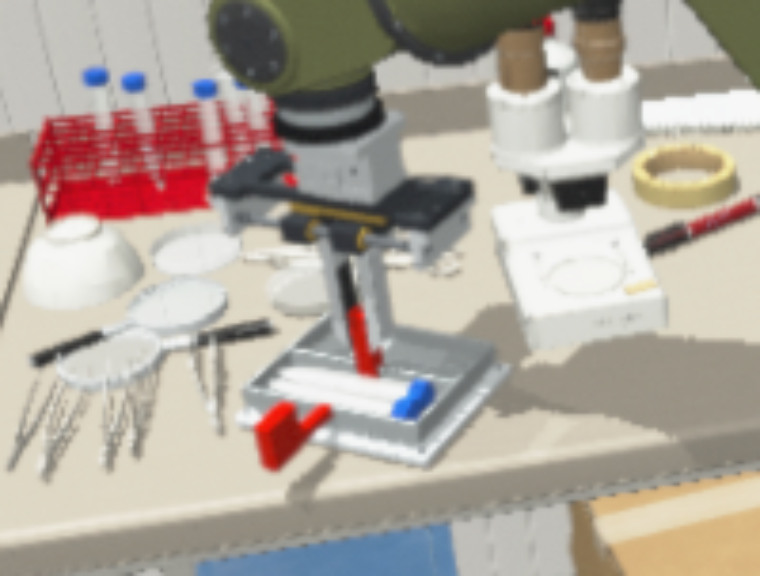

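Call:
{"api": "apply_moves", "payload": {
  "series": [
    [[0,0,-0.15],[0,0,0],0],
    [[0,0,-0.28],[0,0,0],0],
    [[0,0,-0.38],[0,0,0],0],
    [[0,0,-0.44],[0,0,0],0],
    [[0,0,-0.49],[0,0,0],0],
    [[0,0,-0.53],[0,0,0],0],
    [[0,0,-0.55],[0,0,0],0],
    [[0,0,-0.57],[0,0,0],0],
    [[0,0,-0.57],[0,0,0],0],
    [[0,0,-0.57],[0,0,0],0]
  ]
}}

```text
clock: 23.45
eef_pos: [684.3, 90.2, 75.9]
eef_rot: [3.142, -0.0, 0.185]
wrist_force: [-0.6, -0.6, -2.3]
finger_gap: 15.5
```

Call:
{"api": "apply_moves", "payload": {
  "series": [
    [[0,0,-0.02],[0,0,0],0],
    [[0,0,-0.04],[0,0,0],0],
    [[0,0,-0.06],[0,0,0],0],
    [[0,0,-0.06],[0,0,0],0],
    [[0,0,-0.06],[0,0,0],0],
    [[0,0,-0.06],[0,0,0],0],
    [[0,0,-0.06],[0,0,0],0],
    [[0,0,-0.06],[0,0,0],0],
    [[0,0,-0.06],[0,0,0],0],
    [[0,0,-0.06],[0,0,0],0]
  ]
}}

```text
clock: 24.7
eef_pos: [684.3, 90.2, 75.7]
eef_rot: [3.142, -0.0, 0.184]
wrist_force: [-3.7, -0.9, 4.8]
finger_gap: 16.0
```

Contact (force now +4.8 N). Release slowly and lift away.

Call:
{"api": "apply_moves", "payload": {
  "series": [
    [[0,0,0],[0,0,0],20],
    [[0,0,0],[0,0,0],30],
    [[0,0,0],[0,0,0],45],
    [[0,0,0],[0,0,0],60],
    [[0,0,0],[0,0,0],60],
    [[0,0,0],[0,0,0],60],
    [[0,0,2],[0,0,0],60],
    [[0,0,6],[0,0,0],60],
    [[0,0,12],[0,0,0],60],
    [[0,0,18],[0,0,0],60]
  ],
  "grip_force": 10
}}

```text
clock: 25.95
eef_pos: [683.9, 90.1, 258.9]
eef_rot: [3.141, -0.001, 0.184]
wrist_force: [-0.0, 0.1, 0.7]
finger_gap: 56.4
```

Call:
{"api": "apply_moves", "payload": {
  "series": [
    [[0,-1,3],[0,0,0],60],
    [[0,-3,5],[0,0,0],60],
    [[-2,-5,6],[0,0,0],60],
    [[-4,-6,6],[0,0,0],60],
    [[-4,-6,6],[0,0,0],60],
    [[-4,-6,6],[0,0,0],60],
    [[-4,-6,6],[0,0,0],60],
    [[-4,-6,6],[0,0,0],60],
    [[-4,-6,6],[0,0,0],60],
    [[-4,-6,6],[0,0,0],60]
  ]
}}

```text
clock: 27.2
eef_pos: [644.3, 30.2, 315.1]
eef_rot: [3.142, 0.0, 0.185]
wrist_force: [0.2, 0.4, -0.8]
finger_gap: 56.5
```

```bash
python3 - <<'E'
from h import *
p,d,T=shoot("side","d13");cv2.imwrite("pics/d13c.png",cv2.resize(p[60:320,200:480,::-1],None,fx=2.3,fy=2.3))
p,d,T=shoot("wrist","w13"); s=manip.read_state(); print(s["clock"],s["eef_pos"],s["eef_rot"],s["wrist_force"],s["finger_gap"])
P=cloud("wrist",d,T)
hsv=cv2.cvtColor(p,cv2.COLOR_RGB2HSV)
red=((hsv[...,0]<8)|(hsv[...,0]>172))&(hsv[...,1]>150)&(hsv[...,2]>100)
t=red&(P[...,2]>74)&(P[...,2]<92)&(P[...,1]>30)&(P[...,1]<150)
print(t.sum(),P[t].mean(0)); print(cv2.minAreaRect(P[t][:,:2].astype(np.float32)))
t=red&(P[...,2]>50)&(P[...,2]<68)&(P[...,1]>120);print(P[t].mean(0))
E
```

```text
27.3 [644.30602531  30.19972791 315.23718355] [-3.14159216e+00 -7.10849201e-06  1.84515739e-01] [-0.08589136 -0.22510978 -0.17061311] 56.04703262736555
160 [683.23992533  90.34401436  81.217972  ]
((683.3154907226562, 90.08858489990234), (14.253052711486816, 14.000033378601074), 10.77177619934082)
[663.0167809  200.00023654  61.30322381]
```

View pics/w13.png

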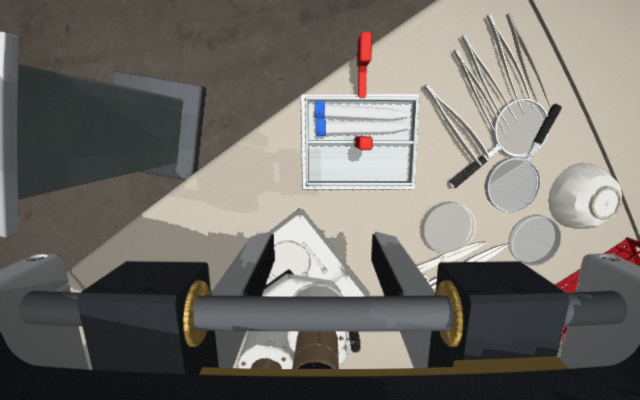

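View pics/d13c.png

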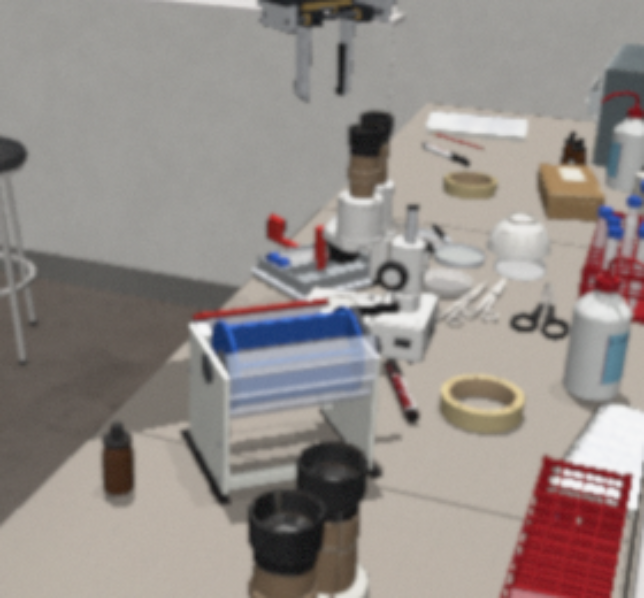

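```bash
python3 -c "
from cell import manip
print(manip.sign_off())"
```

```text
the job is handed in; nothing more can be done
None
```

I finished the task and handed the job in at about 27 s of the 69 s allowed; sign-off gives no verdict.

- **Tubes:** I turned the crank in a light 6 N grip. The first tube dropped and lay in the tray, then the second. I stopped at a drum angle of about 2.33 rad, with the third tube still seen in the drum in the wrist picture.
- **Tray out:** I drew it about 120 mm by its tab, so its post stood about 155 mm in front of the dispenser's origin. I let go of the tab and took the tray again by the centre post.
- **Carry and set-down:** I carried it round the robot side of the microscope and lowered it slowly. The wrist force went from about -3 N while carrying to +5 N at contact, and then I released it.

**Last checks:**
- The tray's post measured (683.3, 90.2) mm against a plate centre of about (684.7, 90), so it is about 1.5 mm off. The two camera estimates of the plate centre differed by about 3 mm in y.
- The tray's sides look within about 0.01 rad of the plate's.
- The last wrist picture shows both tubes lying in the tray. The gripper is open, well clear, and reads no contact force.
- The third tube and the bystanders were not measured at the end. The third tube was last seen just before I let go of the crank. The bottle, tape and marker look unmoved in the last side picture.

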